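# Tip two crates and dispatch the stamped one

### The arm

A 6-joint arm with a two-finger parallel gripper is mounted at the origin on a cart in front of the work surface, level with it; the furniture and walls round the work are solid. World frame = base frame: x ahead of the robot, y to its left, z up, the work surface at z = 0. Lengths are in m, angles in rad, forces in N, time in s.
With the tool pointing down it reaches from about 0.35 to 0.775 m from the base axis. Payload 7.3 kg.
Tool frame: the origin (TCP) lies between the finger pads; the fingertips stand ctrl.tip_extent ahead of it and the grasp point (between the pads) lies 11 mm behind it (ctrl.tip_extent is the distance from the TCP to the fingertips, in m); z points along the fingers, y is the line along which they close (so a half turn about z gives the same grasp; the last joint's range is limited). The gripper opens to 92 mm and grips with 3 to 60 N. Pads are 19 mm wide; open, the fingers measure 130 mm over their backs; the gripper's body (75 mm by 190 mm) begins 47 mm behind the grasp point.
Start: joints at [-1.38, 0.342, 1.524, -0, 1.275, -0.146], TCP at [0.174, -0.496, 0.235] pointing down, gripper open.
Joint ranges: [-2.53, 2.53], [-0.77, 2.02], [0.04, 2.7], [-1, 4.14], [0.28, 2.66], [-3.11, 3.11]. Speed limits (rad/s): [2.57, 2.57, 3.14, 3.14, 3.14, 3.14].

### API

Orientations are given as a unit quaternion [x, y, z, w].
In Python, from rig import ctrl gives the robot as it stands. The module is installed in compiled form; this text tells all that it offers.
- The arm moves only by the tool inch_along, called after "Call:" in YAML: its name, and indented under it one key for each argument. Schema: {"type":"object","properties":{"deltas":{"type":"array","items":{"type":"array","items":{"type":"array","items":{"type":"number"},"minItems":6,"maxItems":6},"minItems":1,"maxItems":8},"minItems":1,"maxItems":1},"jaw":{"type":"number"},"grip_force":{"type":"number"},"only":{"type":"string"},"quiet":{"type":"boolean"},"lines":{"type":"string"}},"required":["deltas"],"additionalProperties":false}. deltas is a list that holds a single list of rows (three levels of brackets), with 1 to 8 rows, each of 6 numbers: dx, dy, dz in shares of the most that a row can go, 1 being 62.5 mm, then a rotation vector rx, ry, rz in fractions of the full range, 1 being 2 pi rad; each row shifts and turns the commanded pose from where the row before left it, along the tool's axes as they then stand; what a row does not reach is not made up. A row lasts 1/8 s, in which the tool goes at most 0.0625 m and 0.188 rad, less where a joint would pass 70% of its speed; a pose out of reach is approached as far as the arm can. jaw is the finger opening in m, set as the call begins (left out keeps the last). The fingers move at their own pace and stop on an object; grip_force is the grip in N (left out, the last holds). Time passes only in rows, so rows that do not move let the fingers close. The tool returns the time, the measured TCP pose, the force, the opening and the grip force at its end. only (a regular expression) keeps the lines of the reply that match it, lines (a string "A,B") keeps lines A to B, and quiet returns only ok. Shift and turn numbers lie between -1 and 1, and a call with a number outside is refused. Input that does not fit is refused with a message, and nothing moves.
- ctrl.get_state(): the state, without advancing time (a new reading comes with each control period).
- ctrl.get_image(name): name is "side" or "top" or "wrist"; returns a dict with "color" (384x512x3 uint8, red, green, blue), "range_z" (384x512 float32, m along the optical axis (not along the pixel's ray), 0 where there is no reading), "intrinsics" (3x3 intrinsics, pixels), "R" (3x3) and "t" (3): a world point X has camera coordinates R X + t. Camera axes: x right, y down, z forward; pixel columns grow to the right and rows downward; lengths in m; the calibration is good to about 2 mm. The wrist camera is an equidistant fisheye: a pixel r from the principal point sees the ray r / f radians off the axis. A picture is of the moment at which its call begins.
- ctrl.close_job(): hands the job in; it is judged then, once.
The state is a dict: "clock": time; "qpos": joint angles; "joint_velocities": joint speeds; "tau": joint torques, N m; "tool_pos": TCP position; "tool_rot": TCP orientation; "wrist_force": force on the tool from outside, world axes, zero at the start; "ft_torque": the same for the moment, N m; "gripper_width": finger opening in m; "finger_force": force on a finger pad.
Only numpy, scipy, OpenCV 4.12 (cv2) and the standard library are available. Lean on these libraries where they do the work, as an engineer would, in place of code of your own. Each camera call takes 0.05 s, during which the arm holds its last target. There are 200 camera calls.

### The job

On the plywood side leaf, tip both upright blue crates over backwards, away from you, so that each lies on its back and shows its underside. One underside carries a round red-and-yellow stamp: push that crate straight on, still lying on its back, until its leading end (the open mouth) rests on the yellow dispatch line, and leave the plain crate lying short of the line. Only push, gently, with the fingers: do not grip or lift a crate, and do not disturb the mug or the tape roll.

Things in the scene. Friction and masses are not known exactly. Their poses are not given: they have to be found in the camera images.
- crate_a: one of two like blue open-topped plastic crates, 40 deep (x) x 60 wide (y) x 80 mm tall (z), walls 4 mm, 0.2 kg. Upright on the leaf, broad -x face to the robot; origin: centre of underside, z towards the mouth. Pushed on the broad face 60 mm up, it tips about its far bottom edge, falls past 27 degrees and lies 40 mm high
- crate_b: one of two like blue open-topped plastic crates, 40 deep (x) x 60 wide (y) x 80 mm tall (z), walls 4 mm, 0.2 kg. Upright on the leaf, broad -x face to the robot; origin: centre of underside, z towards the mouth. Tips as crate_a does; either may stand left or right
- crate_a_mouth (a point): centre of the open mouth of crate_a, 80 mm from its origin along its z
- crate_b_mouth (a point): centre of the open mouth of crate_b, 80 mm from its origin along its z
- stamp (a point): centre of the stamp, a red disc with a yellow rim, 34 mm across, painted flat in the middle of the underside of one of the two crates (it coincides with that crate's origin); it can be seen only when that crate is tipped. The other crate's underside is plain blue
- dispatch_line: yellow line with thin black borders, painted flat on the leaf beyond the crates, 36 mm wide (its x, pointing away from the robot) and 270 mm long (its y); origin: middle of the line; fixed, nothing to catch on
- side_leaf: fixed board level with the table (z = 0) along its right edge, 440 (x, away from the robot) x 340 (y) mm; origin: middle of its top. A 20 mm lip parts it from the table. Solid pine stand left of the robot (x 0.05-0.25, y 0.20-0.54, to z 0.36): it may stop an arm turning left (a base joint at -0.85 rad, sooner if the upper arm leans back); then tilt the tool, up to 50 degrees
- mug: green mug 86 x 125 x 96 mm with a handle, on the table left of the leaf; origin: centre of its underside; to be left alone
- roll: black tape roll, 62 mm across and 19 mm high, lying flat on the table left of the leaf; origin: centre of its underside; to be left alone
Mind the look-alikes: they are no part of the job. Leave any turquoise look-alike of the crate_a alone.

How it is judged:
On the way, in this order (a step that is already met when the one before it is completed fails the run):
1. one of the crates lies on its back, underside towards the robot (((angle between crate_a's own z axis and vertical between 1.45 and 1.65 rad and angle between the z axis of crate_a and the x axis of dispatch_line, either way round below 0.7 rad and x of crate_a_mouth in the frame of dispatch_line above -0.2 m) or (angle between crate_b's own z axis and vertical between 1.45 and 1.65 rad and angle between the z axis of crate_b and the x axis of dispatch_line, either way round below 0.7 rad and x of crate_b_mouth in the frame of dispatch_line above -0.2 m))), for 0.2 s.
2. both crates lie on their backs, undersides towards the robot, both still short of the line (angle between crate_a's own z axis and vertical between 1.45 and 1.65 rad and angle between the z axis of each of crate_a, crate_b and the x axis of dispatch_line, either way round below 0.7 rad and x of crate_a_mouth in the frame of dispatch_line between -0.2 and -0.025 m and angle between crate_b's own z axis and vertical between 1.45 and 1.65 rad and x of crate_b_mouth in the frame of dispatch_line between -0.2 and -0.025 m), for 0.2 s.
3. the mouth of the stamped crate has reached the line (angle between crate_a's own z axis and vertical between 1.45 and 1.65 rad and angle between the z axis of each of crate_a, crate_b and the x axis of dispatch_line, either way round below 0.7 rad and x of each of crate_a_mouth, crate_b_mouth in the frame of dispatch_line above -0.2 m and angle between crate_b's own z axis and vertical between 1.45 and 1.65 rad and x of crate_a_mouth in the frame of dispatch_line above -0.018 m), for 0.2 s.
At the end, for the whole second after the job is handed in: both crates lie at rest on their backs, undersides towards the robot (level within 0.12 rad, square to the line within 0.7 rad); the middle of the stamped crate's mouth is within 18 mm of the line's centre line, the plain crate's mouth at least 23 mm short of it (all of step 3 and x of crate_a_mouth in the frame of dispatch_line below 0.018 m and y of crate_a_mouth in the frame of dispatch_line between -0.135 and 0.135 m and x of crate_b_mouth in the frame of dispatch_line below -0.023 m and linear speed of each of crate_a, crate_b below 0.02 m/s); the robot touches nothing.
It fails at once if a crate is lifted or carried (middle of its underside more than 38 mm up; plain tipping brings it to 20 mm) (height (world z) of any of crate_a, crate_b above 0.038 m).
It fails at once if a crate is gripped or struck hard (more than 35 N from the fingers) (contact force between the fingers and crate_a above 35 N or contact force between the fingers and crate_b above 35 N).
It fails at once if the plain crate is pushed onto the dispatch line (x of crate_b_mouth in the frame of dispatch_line above -0.018 m).
It fails at once if the mug or the tape roll is disturbed (moved more than 25 mm) (distance of any of mug, roll from where it was at the start of the episode above 0.025 m).
It also fails if it takes over 54 s, if anything falls off the work surface, if the arm or the gripper's body presses on something with over 40 N, if the wrist force passes 120 N, or if a joint passes its speed limit or range.

## Working session

There is one attempt and no reset: what is moved stays moved. The work goes in short steps, Python scripts to look and compute and a tool call to move; the robot and the scene stay as the last step left them, time stands still between calls to the robot, and variables do not carry over. Pictures are saved under pics/ and viewed, at most 10 in all, crops included, and the job is handed in when it is done.

```bash
mkdir -p pics; cat > h.py <<'E'
import numpy as np, cv2
from rig import ctrl
def snap(n,f):
    im=ctrl.get_image(n); cv2.imwrite('pics/'+f,im['color'][:,:,::-1]); return im
def pts(im):
    z=im['range_z'];K=im['intrinsics'];v,u=np.mgrid[:z.shape[0],:z.shape[1]]
    c=np.stack([(u-K[0,2])/K[0,0]*z,(v-K[1,2])/K[1,1]*z,z],-1)
    return (c-im['t'])@im['R']
E
python3 - <<'E'
from h import *
a=snap('top','t0.png');b=snap('side','s0.png')
cv2.imwrite('pics/both0.png',cv2.resize(np.hstack([a['color'],b['color']])[:,:,::-1],(800,300)))
np.savez('/tmp/t0',P=pts(a),c=a['color']);np.savez('/tmp/s0',P=pts(b),c=b['color'])
s=ctrl.get_state();print(s['clock'],s['tool_pos'],s['tool_rot'],s['gripper_width'],ctrl.tip_extent)
from scipy.spatial.transform import Rotation as R
print(R.from_quat(s['tool_rot']).as_matrix().round(3))
E
```

```text
0.1 [ 0.17344471 -0.49514779  0.23411516] [ 9.85856792e-01  1.67588510e-01 -6.90875240e-06 -6.90832018e-04] 0.09201303711720546 0.008
[[ 0.944  0.33  -0.   ]
 [ 0.33  -0.944  0.001]
 [ 0.    -0.001 -1.   ]]
```

View pics/t0.png

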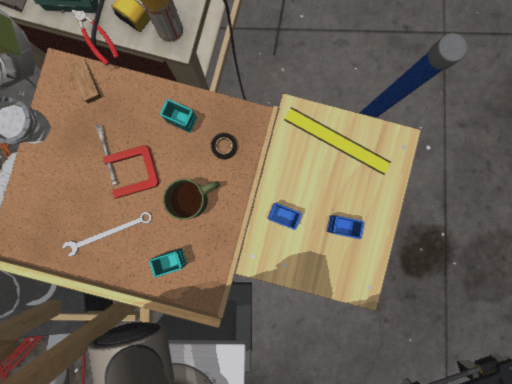

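View pics/s0.png

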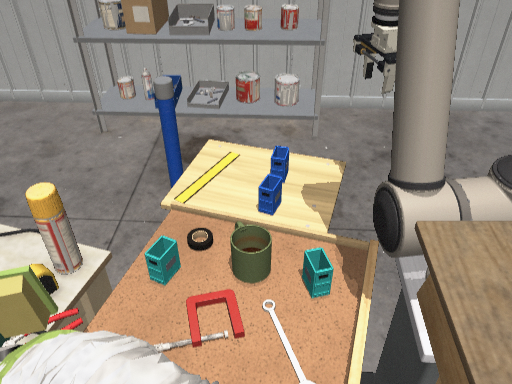

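The top view shows crates at about (285,215) and (346,226), and the line from (288,115) to (388,168). Turquoise look-alikes, the mug and the roll are on the table. Next I measure positions.

```bash
python3 - <<'E'
from h import *
d=np.load('/tmp/t0.npz');P=d['P'];hsv=cv2.cvtColor(d['c'],cv2.COLOR_RGB2HSV)
H,S,V=[hsv[...,i].astype(int) for i in range(3)]
def comp(m,name,mn=60,zr=(-.05,.2)):
    m=m&(P[...,2]>zr[0])&(P[...,2]<zr[1])
    n,l,st,c=cv2.connectedComponentsWithStats(m.astype(np.uint8))
    for i in range(1,n):
        if st[i,4]<mn: continue
        p=P[l==i]; q=p[p[:,2]>.07] if name=='blue' else p
        if len(q)<10: continue
        (cx,cy),wh,an=cv2.minAreaRect((q[:,:2]*1000).astype(np.float32))
        print(name,c[i].round(),st[i,4],'z',np.percentile(p[:,2],[2,50,98]).round(3),'rect',round(cx),round(cy),np.round(wh),round(an,1))
        print(cv2.boxPoints(((cx,cy),wh,an)).round().tolist())
comp((H>105)&(H<130)&(S>120),'blue')
comp((H>22)&(H<35)&(S>170)&(V>130),'yellow',zr=(-.02,.02))
comp((H>40)&(H<80)&(S>60)&(V<140),'green')
for u,v in [(224,146),(285,95),(420,129),(236,275),(375,306),(300,180),(216,185)]: print(u,v,P[v,u].round(3))
E
```

```text
blue [414.  77.] 879 z [-0.044  0.07   0.152] rect 758 -529 [44. 17.] 41.8
[[736.0, -537.0], [747.0, -550.0], [780.0, -521.0], [769.0, -508.0]]
blue [285. 216.] 522 z [0.    0.006 0.082] rect 446 -242 [63. 38.] 69.6
[[417.0, -265.0], [453.0, -278.0], [475.0, -219.0], [439.0, -206.0]]
blue [346. 226.] 598 z [0.001 0.037 0.081] rect 424 -378 [62. 38.] 79.2
[[400.0, -405.0], [437.0, -412.0], [449.0, -351.0], [411.0, -344.0]]
yellow [337. 141.] 1182 z [-0.003  0.     0.004] rect 624 -370 [264.  27.] 61.8
[[549.0, -480.0], [573.0, -493.0], [698.0, -261.0], [674.0, -248.0]]
green [67.  4.] 352 z [0.048 0.082 0.094] rect 899 243 [ 16. 119.] 3.2
[[888.0, 301.0], [894.0, 183.0], [910.0, 184.0], [904.0, 302.0]]
224 146 [ 0.606 -0.104 -0.   ]
285 95 [ 0.731 -0.246 -0.004]
420 129 [ 0.804 -0.879 -0.749]
236 275 [ 0.185 -0.114 -0.751]
375 306 [ 0.239 -0.461 -0.001]
300 180 [ 0.529 -0.284 -0.003]
216 185 [ 0.51  -0.093  0.077]
```

The rows are not in the units I measure in: shifts go in shares of 62.5 mm and turns go in shares of 2 pi rad. I convert before sending: -0.175 rad is -0.0279.

```bash
cat >> h.py <<'E'
from scipy.spatial.transform import Rotation as R
def goal(head,tilt):          # tool y = push direction (deg), tip leaning left by tilt
    a=np.radians(head);y=np.array([np.cos(a),np.sin(a),0]);z=np.array([0,0,-1.])
    return R.from_matrix(np.c_[np.cross(y,z),y,z])*R.from_rotvec([0,tilt,0])
def st():
    s=ctrl.get_state();print('t',round(s['clock'],2),'q',s['qpos'].__array__().round(3) if hasattr(s['qpos'],'__array__') else np.round(s['qpos'],3),'p',np.round(s['tool_pos'],4),'f',np.round(s['wrist_force'],1));return s
def need(p,head,tilt):
    s=st();c=R.from_quat(s['tool_rot']);g=goal(head,tilt)
    print('rot',(c.inv()*g).as_rotvec().round(3),'| shift now',c.inv().apply(np.array(p)-s['tool_pos']).round(4),'| shift after rot',g.inv().apply(np.array(p)-s['tool_pos']).round(4))
E
python3 -c "
from h import *
need([.36,-.366,.15],-10.5,.3)"
```

```text
t 0.1 q [-1.38   0.343  1.525  0.     1.275 -0.146] p [ 0.1734 -0.4951  0.2341] f [0.8 0.4 0.1]
rot [ 0.156  0.271 -1.043] | shift now [ 0.2187 -0.0601  0.0842] | shift after rot [0.1289 0.1599 0.1279]
```

Call:
inch_along:
  deltas:
    - [[0, 0, 0, 0, 0, -0.0279], [0, 0, 0, 0, 0, -0.0279], [0, 0, 0, 0, 0, -0.0279], [0, 0, 0, 0, 0, -0.0279], [0, 0, 0, 0, 0, -0.0279], [0, 0, 0, 0, 0, -0.0279]]
  jaw: 0

```text
clock: 0.85
tool_pos: [0.1735, -0.4952, 0.2343]
tool_rot: [0.767, 0.641, 0.0, -0.0]
wrist_force: [-0.4, 0.2, -0.2]
gripper_width: 0.0363
finger_force: 0.0
```

Call:
inch_along:
  deltas:
    - [[0, 0, 0, 0, 0.0239, 0], [0, 0, 0, 0, 0.0239, 0], [0, 0, 0, 0, 0, 0]]

```text
clock: 1.23
tool_pos: [0.1728, -0.4965, 0.2326]
tool_rot: [0.761, 0.631, 0.116, -0.097]
wrist_force: [0.1, 0.0, -0.1]
gripper_width: 0.0065
finger_force: 0.0
```

```bash
python3 -c "
from h import *
need([.36,-.366,.15],-10.5,.3)"
```

```text
t 1.23 q [-1.437  0.507  1.308  0.093  1.615 -1.261] p [ 0.1728 -0.4965  0.2326] f [ 0.1  0.  -0.1]
rot [-0.    -0.002 -0.003] | shift now [0.1309 0.16   0.1272] | shift after rot [0.1307 0.1603 0.1269]
```

Scaled: 0.032 m is 0.512, 0.026 m is 0.416.

Call:
inch_along:
  deltas:
    - [[0.416, 0.512, 0.4064, 0, 0, 0], [0.416, 0.512, 0.4064, 0, 0, 0], [0.416, 0.512, 0.4064, 0, 0, 0], [0.416, 0.512, 0.4064, 0, 0, 0], [0.416, 0.512, 0.4064, 0, 0, 0], [0, 0, 0, 0, 0, 0]]

```text
clock: 1.98
tool_pos: [0.3618, -0.3626, 0.1512]
tool_rot: [0.759, 0.634, 0.114, -0.096]
wrist_force: [-0.6, -0.1, -0.2]
gripper_width: 0.0
finger_force: 0.0
```

```bash
python3 -c "
from h import *
need([.365,-.367,.07],-10.5,.3)"
```

```text
t 1.98 q [-1.053  0.514  1.536  0.196  1.329 -0.943] p [ 0.3618 -0.3626  0.1512] f [-0.6 -0.1 -0.2]
rot [-0.002  0.     0.003] | shift now [-0.0275  0.004   0.0764] | shift after rot [-0.0275  0.0039  0.0764]
```

Scaled: 0.038 m is 0.608, -0.014 m is -0.224.

Call:
inch_along:
  deltas:
    - [[-0.224, 0.032, 0.608, 0, 0, 0], [-0.216, 0.032, 0.608, 0, 0, 0], [0, 0, 0, 0, 0, 0]]

```text
clock: 2.35
tool_pos: [0.3622, -0.3692, 0.0697]
tool_rot: [0.761, 0.632, 0.115, -0.097]
wrist_force: [0.1, 0.4, -0.2]
gripper_width: 0.0005
finger_force: 0.0
```

Call:
inch_along:
  deltas:
    - [[0, 0.096, 0, 0, 0, 0], [0, 0.096, 0, 0, 0, 0], [0, 0.096, 0, 0, 0, 0], [0, 0.096, 0, 0, 0, 0], [0, 0.096, 0, 0, 0, 0], [0, 0, 0, 0, 0, 0]]

```text
clock: 3.1
tool_pos: [0.3935, -0.3758, 0.071]
tool_rot: [0.76, 0.632, 0.115, -0.095]
wrist_force: [-0.9, -0.4, 0.3]
gripper_width: 0.0002
finger_force: 0.1
```

```bash
python3 - <<'E'
from h import *
st();snap('wrist','w1.png')
a=snap('top','t1.png');cv2.imwrite('pics/c1.png',cv2.resize(np.vstack([cv2.resize(a['color'][80:300,230:430],(400,440))])[:,:,::-1],None,fx=1,fy=1))
E
```

```text
t 3.1 q [-1.019  0.659  1.523  0.215  1.193 -0.938] p [ 0.3935 -0.3758  0.071 ] f [-0.9 -0.4  0.3]
```

View pics/c1.png

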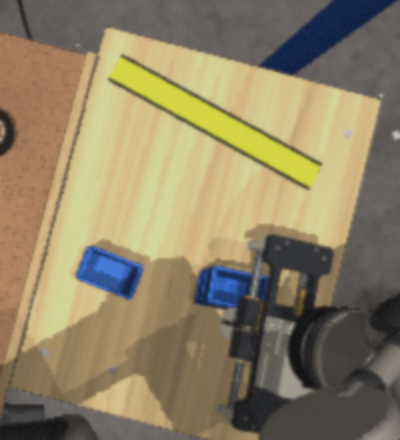

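The crop shows the right crate still upright at (230,287), with the fingers just reaching its near face. I keep pushing.

Scaled: 0.005 m is 0.08.

Call:
inch_along:
  deltas:
    - [[0, 0.08, 0, 0, 0, 0], [0, 0.08, 0, 0, 0, 0], [0, 0.08, 0, 0, 0, 0], [0, 0.08, 0, 0, 0, 0], [0, 0, 0, 0, 0, 0]]

```text
clock: 3.82
tool_pos: [0.4132, -0.3795, 0.071]
tool_rot: [0.76, 0.632, 0.115, -0.095]
wrist_force: [-0.3, -0.3, 0.5]
gripper_width: 0.0003
finger_force: 0.1
```

```bash
python3 - <<'E'
from h import *
def blue():
    a=snap('side','x.png');P=pts(a);h=cv2.cvtColor(a['color'],cv2.COLOR_RGB2HSV)
    m=(h[...,0]>105)&(h[...,0]<130)&(h[...,1]>120)&(P[...,2]>-.02)&(P[...,2]<.12)&(P[...,0]<.68)&(P[...,0]>.3)
    for nm,k in(('L',P[...,1]>-.31),('R',P[...,1]<=-.31)):
        q=P[m&k];print(nm,len(q),'min',np.percentile(q,2,0).round(3),'max',np.percentile(q,98,0).round(3))
st();blue()
E
```

```text
t 3.83 q [-0.994  0.682  1.475  0.219  1.213 -0.911] p [ 0.4132 -0.3795  0.071 ] f [-0.3 -0.3  0.5]
L 707 min [ 0.419 -0.271  0.005] max [ 0.472 -0.205  0.08 ]
R 535 min [ 0.408 -0.411  0.018] max [ 0.471 -0.345  0.086]
```

Scaled: 0.005 m is 0.08.

```bash
cat >> h.py <<'E'
def blue(cam='side'):
    a=snap(cam,'x.png');P=pts(a);h=cv2.cvtColor(a['color'],cv2.COLOR_RGB2HSV)
    m=(h[...,0]>105)&(h[...,0]<130)&(h[...,1]>120)&(P[...,2]>-.02)&(P[...,2]<.12)&(P[...,0]<.68)&(P[...,0]>.3)
    for nm,k in(('L',P[...,1]>-.31),('R',P[...,1]<=-.31)):
        q=P[m&k];print(nm,len(q),'min',np.percentile(q,2,0).round(3),'max',np.percentile(q,98,0).round(3))
E
```

Call:
inch_along:
  deltas:
    - [[0, 0.08, 0, 0, 0, 0], [0, 0.08, 0, 0, 0, 0], [0, 0.08, 0, 0, 0, 0], [0, 0.08, 0, 0, 0, 0], [0, 0, 0, 0, 0, 0], [0, 0, 0, 0, 0, 0]]

```text
clock: 4.62
tool_pos: [0.4324, -0.383, 0.071]
tool_rot: [0.76, 0.632, 0.115, -0.096]
wrist_force: [-0.1, 0.4, -0.4]
gripper_width: 0.0004
finger_force: 0.0
```

```bash
python3 -c "
from h import *
st();blue()"
```

```text
t 4.62 q [-0.972  0.705  1.425  0.223  1.235 -0.885] p [ 0.4324 -0.383   0.071 ] f [-0.1  0.4 -0.4]
L 708 min [ 0.419 -0.271  0.005] max [ 0.472 -0.206  0.08 ]
R 542 min [ 0.446 -0.416  0.004] max [ 0.525 -0.352  0.041]
```

Scaled: -0.04 m is -0.64, -0.03 m is -0.48.

Call:
inch_along:
  deltas:
    - [[0, -0.48, 0, 0, 0, 0], [0.32, -0.48, -0.64, 0, 0, 0], [0.24, 0, -0.64, 0, 0, 0], [0, 0, 0, 0, 0, 0]]

```text
clock: 5.18
tool_pos: [0.3759, -0.3639, 0.1611]
tool_rot: [0.761, 0.632, 0.114, -0.092]
wrist_force: [-0.3, -0.4, -1.9]
gripper_width: 0.0004
finger_force: 0.0
```

```bash
python3 -c "
from h import *
need([.385,-.22,.15],-20.4,.7)
w=snap('wrist','w2.png')"
```

```text
t 5.17 q [-1.034  0.515  1.502  0.202  1.351 -0.917] p [ 0.3759 -0.3639  0.1611] f [-0.3 -0.4 -1.9]
rot [-0.078  0.404  0.154] | shift now [ 0.1337 -0.0175  0.0522] | shift after rot [ 0.0984 -0.0417  0.0975]
```

View pics/w2.png

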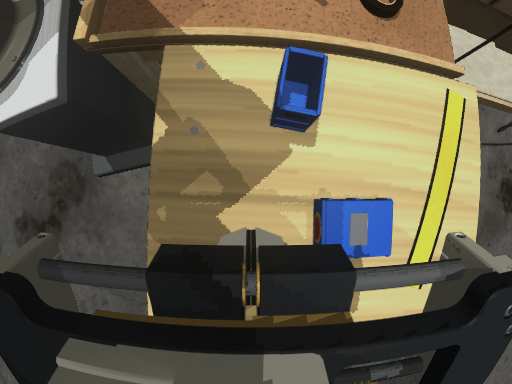

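The wrist view shows the right crate lying on its back, with a red/yellow edge visible on its underside at (317,225). The right crate is therefore the stamped one. Next I tip the left crate, upright at (300,90).

Scaled: 0.135 rad is 0.0215.

Call:
inch_along:
  deltas:
    - [[0, 0, 0, -0.0041, 0.0215, 0.0081], [0, 0, 0, -0.0041, 0.0215, 0.0081], [0, 0, 0, -0.0041, 0.0215, 0.0081], [0, 0, 0, 0, 0, 0]]

```text
clock: 5.72
tool_pos: [0.374, -0.3629, 0.1551]
tool_rot: [0.771, 0.534, 0.282, -0.201]
wrist_force: [-0.6, -0.6, 0.1]
gripper_width: 0.0005
finger_force: 0.0
```

```bash
python3 -c "
from h import *
need([.385,-.22,.15],-20.4,.7)"
```

```text
t 5.72 q [-1.187  0.68   1.401  0.449  1.623 -0.935] p [ 0.374  -0.3629  0.1551] f [-0.6 -0.6  0.1]
rot [-0.006 -0.008 -0.007] | shift now [ 0.1011 -0.0395  0.0938] | shift after rot [ 0.1021 -0.0395  0.0927]
```

Call:
inch_along:
  deltas:
    - [[0.512, -0.224, 0.512, 0, 0, 0], [0.512, -0.224, 0.512, 0, 0, 0], [0, 0, 0, 0, 0, 0]]

```text
clock: 6.1
tool_pos: [0.38, -0.2642, 0.1508]
tool_rot: [0.77, 0.537, 0.281, -0.201]
wrist_force: [-0.5, -0.1, 1.0]
gripper_width: 0.0005
finger_force: 0.0
```

```bash
python3 -c "
from h import *
need([.385,-.22,.15],-20.4,.7)"
```

```text
t 6.1 q [-1.106  0.561  1.651  0.489  1.474 -0.94 ] p [ 0.38   -0.2642  0.1508] f [-0.5 -0.1  1. ]
rot [-0.01  -0.005  0.   ] | shift now [ 0.0323 -0.0105  0.0287] | shift after rot [ 0.0325 -0.0108  0.0284]
```

Scaled: 0.032 m is 0.512, 0.028 m is 0.448.

Call:
inch_along:
  deltas:
    - [[0.512, -0.16, 0.448, 0, 0, 0], [0, 0, 0, 0, 0, 0]]

```text
clock: 6.35
tool_pos: [0.3857, -0.2228, 0.1505]
tool_rot: [0.77, 0.537, 0.281, -0.2]
wrist_force: [-0.5, -0.8, 0.4]
gripper_width: 0.0006
finger_force: 0.0
```

```bash
python3 -c "
from h import *
need([.385,-.22,.07],-20.4,.7)"
```

```text
t 6.35 q [-1.061  0.517  1.739  0.517  1.417 -0.93 ] p [ 0.3857 -0.2228  0.1505] f [-0.5 -0.8  0.4]
rot [-0.008 -0.004  0.   ] | shift now [-0.0503 -0.0011  0.0629] | shift after rot [-0.05   -0.0016  0.0631]
```

Scaled: 0.03 m is 0.48, -0.025 m is -0.4.

Call:
inch_along:
  deltas:
    - [[-0.4, 0, 0.48, 0, 0, 0], [-0.4, 0, 0.48, 0, 0, 0], [0, 0, 0, 0, 0, 0]]

```text
clock: 6.72
tool_pos: [0.3851, -0.2238, 0.0707]
tool_rot: [0.771, 0.535, 0.282, -0.201]
wrist_force: [0.7, 0.3, 0.4]
gripper_width: 0.0003
finger_force: 0.0
```

Call:
inch_along:
  deltas:
    - [[0, 0.096, 0, 0, 0, 0], [0, 0.096, 0, 0, 0, 0], [0, 0.096, 0, 0, 0, 0], [0, 0.08, 0, 0, 0, 0], [0, 0.08, 0, 0, 0, 0], [0, 0.08, 0, 0, 0, 0], [0, 0.08, 0, 0, 0, 0], [0, 0, 0, 0, 0, 0]]

```text
clock: 7.72
tool_pos: [0.4215, -0.2371, 0.0718]
tool_rot: [0.771, 0.536, 0.282, -0.199]
wrist_force: [-0.8, 1.5, 0.2]
gripper_width: 0.0005
finger_force: 0.2
```

```bash
python3 -c "
from h import *
st();blue()"
```

```text
t 7.72 q [-1.018  0.684  1.697  0.557  1.293 -0.966] p [ 0.4215 -0.2371  0.0718] f [-0.8  1.5  0.2]
L 711 min [ 0.424 -0.275  0.009] max [ 0.482 -0.208  0.083]
R 486 min [ 0.447 -0.413  0.004] max [ 0.525 -0.353  0.041]
```

Scaled: 0.005 m is 0.08.

Call:
inch_along:
  deltas:
    - [[0, 0.08, 0, 0, 0, 0], [0, 0.08, 0, 0, 0, 0], [0, 0.08, 0, 0, 0, 0], [0, 0.08, 0, 0, 0, 0], [0, 0.08, 0, 0, 0, 0], [0, 0, 0, 0, 0, 0], [0, 0, 0, 0, 0, 0]]

```text
clock: 8.65
tool_pos: [0.4446, -0.2456, 0.0718]
tool_rot: [0.771, 0.535, 0.282, -0.2]
wrist_force: [-1.0, -0.3, -0.2]
gripper_width: 0.0006
finger_force: 0.0
```

```bash
python3 -c "
from h import *
st();blue()"
```

```text
t 8.65 q [-0.991  0.712  1.633  0.566  1.314 -0.929] p [ 0.4446 -0.2456  0.0718] f [-1.  -0.3 -0.2]
L 754 min [ 0.456 -0.291  0.006] max [ 0.543 -0.219  0.046]
R 418 min [ 0.463 -0.414  0.004] max [ 0.525 -0.352  0.041]
```

Scaled: -0.04 m is -0.64, -0.036 m is -0.576.

Call:
inch_along:
  deltas:
    - [[0, -0.48, 0, 0, 0, 0], [0.32, -0.48, -0.4, 0, 0, 0], [0.48, 0, -0.576, 0, 0, 0], [-0.48, 0, -0.64, 0, 0, 0], [-0.48, 0, -0.48, 0, 0, 0], [0, 0, 0, 0, 0, 0]]

```text
clock: 9.45
tool_pos: [0.356, -0.3144, 0.1654]
tool_rot: [0.772, 0.535, 0.282, -0.198]
wrist_force: [-0.1, 0.1, -0.7]
gripper_width: 0.0004
finger_force: 0.0
```

```bash
python3 - <<'E'
from h import *
st();blue();a=snap('top','t2.png');P=pts(a);h=cv2.cvtColor(a['color'],cv2.COLOR_RGB2HSV)
m=(h[...,0]>105)&(h[...,0]<130)&(h[...,1]>100)&(P[...,2]>-.02)&(P[...,2]<.06)&(P[...,0]<.68)&(P[...,0]>.3)
ex=np.array([.881,-.473]);c=np.array([.624,-.370])
for nm,k in(('L',P[...,1]>-.31),('R',P[...,1]<=-.31)):
    q=P[m&k];q=q[q[:,2]>.03]
    if len(q)<20: print(nm,len(q));continue
    r=cv2.minAreaRect((q[:,:2]*1000).astype(np.float32));b=cv2.boxPoints(r)/1000
    print(nm,len(q),'z',np.percentile(q[:,2],[5,50,95]).round(3),r,'linex',((b-c)@ex).round(3))
cv2.imwrite('pics/c2.png',cv2.resize(a['color'][80:320,220:440],(660,600))[:,:,::-1][:600])
E
```

```text
t 9.45 q [-1.185  0.583  1.556  0.451  1.563 -0.961] p [ 0.356  -0.3144  0.1654] f [-0.1  0.1 -0.7]
L 747 min [ 0.459 -0.293  0.004] max [ 0.546 -0.22   0.041]
R 569 min [ 0.446 -0.416  0.004] max [ 0.524 -0.351  0.041]
L 808 z [0.036 0.039 0.042] ((502.6601257324219, -263.55316162109375), (62.13662338256836, 79.35516357421875), 69.43394470214844) linex [-0.192 -0.114 -0.122 -0.201]
R 820 z [0.036 0.039 0.042] ((483.3106994628906, -389.42529296875), (62.25880813598633, 79.0261001586914), 78.85713958740234) linex [-0.143 -0.068 -0.086 -0.162]
```

View pics/c2.png

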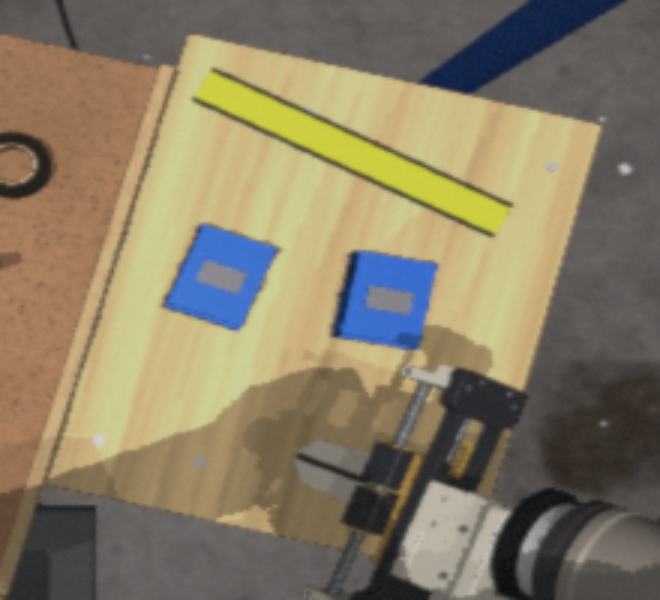

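The crop shows both crates on their backs short of the line, at (220,275) and (390,298). I go behind the right crate and check the stamp.

Scaled: -0.125 rad is -0.0199.

```bash
python3 -c "
from h import *
need([.385,-.371,.11],-11,.45)"
```

```text
t 9.55 q [-1.182  0.582  1.56   0.452  1.563 -0.961] p [ 0.3565 -0.3115  0.1652] f [0.1 0.  0.1]
rot [ 0.085 -0.256 -0.14 ] | shift now [-0.0705  0.0477  0.012 ] | shift after rot [-0.0717  0.0393  0.0267]
```

Call:
inch_along:
  deltas:
    - [[0, 0, 0, 0.004, -0.0199, -0.0068], [0, 0, 0, 0.004, -0.0199, -0.0068], [0, 0, 0, 0, 0, 0]]

```text
clock: 9.93
tool_pos: [0.3576, -0.3096, 0.1664]
tool_rot: [0.77, 0.597, 0.179, -0.138]
wrist_force: [0.0, 0.1, -0.0]
gripper_width: 0.0005
finger_force: 0.0
```

```bash
python3 -c "
from h import *
need([.385,-.371,.11],-11,.45)
a=snap('wrist','w3.png')"
```

```text
t 9.93 q [-1.079  0.481  1.603  0.307  1.411 -0.931] p [ 0.3576 -0.3096  0.1664] f [ 0.   0.1 -0. ]
rot [ 0.027 -0.006 -0.054] | shift now [-0.0721  0.0417  0.0275] | shift after rot [-0.0741  0.0386  0.0268]
```

View pics/w3.png

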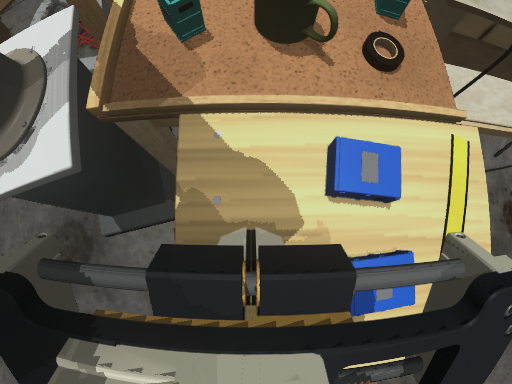

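The left crate's underside at (333,165) is plain blue, which confirms the right crate is the stamped one.

Scaled: -0.037 m is -0.592, 0.0193 m is 0.3088, -0.054 rad is -0.0086.

Call:
inch_along:
  deltas:
    - [[0, 0, 0, 0.0043, -0.001, -0.0086], [-0.592, 0.3088, 0.2144, 0, 0, 0], [-0.592, 0.3088, 0.2144, 0, 0, 0], [0, 0, 0, 0, 0, 0]]

```text
clock: 10.48
tool_pos: [0.3833, -0.3739, 0.1056]
tool_rot: [0.753, 0.618, 0.173, -0.144]
wrist_force: [-0.5, 0.8, 0.5]
gripper_width: 0.0001
finger_force: 0.0
```

```bash
python3 -c "
from h import *
need([.39,-.372,.03],-11,.45)"
```

```text
t 10.47 q [-1.08   0.671  1.44   0.283  1.401 -0.984] p [ 0.3833 -0.3739  0.1056] f [-0.5  0.8  0.5]
rot [-0.002 -0.004 -0.005] | shift now [-0.0303  0.0065  0.0693] | shift after rot [-0.03    0.0062  0.0695]
```

Scaled: 0.034 m is 0.544, -0.015 m is -0.24.

Call:
inch_along:
  deltas:
    - [[-0.24, 0.048, 0.544, 0, 0, 0], [-0.24, 0.048, 0.544, 0, 0, 0], [0, 0, 0, 0, 0, 0]]

```text
clock: 10.85
tool_pos: [0.3891, -0.37, 0.0331]
tool_rot: [0.753, 0.618, 0.173, -0.145]
wrist_force: [-0.4, 0.6, 0.8]
gripper_width: 0.0009
finger_force: 0.0
```

Call:
inch_along:
  deltas:
    - [[0, 0.128, 0, 0, 0, 0], [0, 0.128, 0, 0, 0, 0], [0, 0.128, 0, 0, 0, 0], [0, 0.096, 0, 0, 0, 0], [0, 0.096, 0, 0, 0, 0], [0, 0.096, 0, 0, 0, 0], [0, 0.096, 0, 0, 0, 0], [0, 0.096, 0, 0, 0, 0]]

```text
clock: 11.85
tool_pos: [0.4434, -0.3825, 0.0347]
tool_rot: [0.753, 0.619, 0.172, -0.142]
wrist_force: [-1.9, 0.4, 1.2]
gripper_width: 0.0003
finger_force: 0.7
```

```bash
cat >> h.py <<'E'
def lie():
    st();a=snap('top','x.png');b=snap('side','y.png');ex=np.array([.881,-.473]);c=np.array([.624,-.370])
    for im in(a,b):
        P=pts(im);h=cv2.cvtColor(im['color'],cv2.COLOR_RGB2HSV)
        m=(h[...,0]>105)&(h[...,0]<130)&(h[...,1]>100)&(P[...,2]>.032)&(P[...,2]<.05)&(P[...,0]<.68)&(P[...,0]>.3)
        for nm,k in(('L',P[...,1]>-.325),('R',P[...,1]<=-.325)):
            q=P[m&k]
            if len(q)<20: print(nm,len(q));continue
            r=cv2.minAreaRect((q[:,:2]*1000).astype(np.float32));e=np.sort((cv2.boxPoints(r)/1000-c)@ex)
            print(nm,np.round(r[0]),np.round(r[1]),round(r[2],1),'mouth',e[2:].mean().round(4))
E
python3 -c "
from h import *
lie()"
```

```text
t 11.85 q [-1.005  0.824  1.347  0.314  1.32  -0.942] p [ 0.4434 -0.3825  0.0347] f [-1.9  0.4  1.2]
L [ 503. -264.] [62. 79.] 69.3 mouth -0.118
R [ 499. -387.] [56. 79.] 80.6 mouth -0.0647
L [ 503. -261.] [64. 82.] 67.3 mouth -0.1179
R [ 500. -387.] [67. 79.] 83.9 mouth -0.0645
```

Scaled: 0.006 m is 0.096.

Call:
inch_along:
  deltas:
    - [[0, 0.096, 0, 0, 0, 0], [0, 0.096, 0, 0, 0, 0], [0, 0.096, 0, 0, 0, 0], [0, 0.096, 0, 0, 0, 0], [0, 0.096, 0, 0, 0, 0], [0, 0.096, 0, 0, 0, 0], [0, 0.096, 0, 0, 0, 0]]

```text
clock: 12.82
tool_pos: [0.4848, -0.3907, 0.0347]
tool_rot: [0.753, 0.619, 0.172, -0.142]
wrist_force: [-0.8, 0.4, -0.4]
gripper_width: 0.0005
finger_force: 0.3
```

```bash
python3 -c "
from h import *
lie()"
```

```text
t 12.82 q [-0.961  0.875  1.23   0.325  1.37  -0.885] p [ 0.4848 -0.3907  0.0347] f [-0.8  0.4 -0.4]
L [ 503. -264.] [62. 79.] 69.5 mouth -0.118
R [ 542. -393.] [77. 61.] 0.6 mouth -0.0277
L [ 502. -261.] [65. 81.] 68.3 mouth -0.1183
R [ 541. -391.] [67. 80.] 87.7 mouth -0.027
```

Scaled: 0.0117 m is 0.1872, 0.0056 m is 0.0896.

Call:
inch_along:
  deltas:
    - [[0, -0.096, 0, 0, 0, 0], [0.1872, 0, 0.0896, 0, 0, 0], [0, 0.096, 0, 0, 0, 0], [0, 0.08, 0, 0, 0, 0], [0, 0.08, 0, 0, 0, 0], [0, 0.08, 0, 0, 0, 0]]

```text
clock: 13.68
tool_pos: [0.5019, -0.3809, 0.0348]
tool_rot: [0.753, 0.619, 0.172, -0.142]
wrist_force: [-1.2, 0.5, 1.8]
gripper_width: 0.0007
finger_force: 1.0
```

```bash
python3 -c "
from h import *
lie()"
```

```text
t 13.68 q [-0.932  0.882  1.215  0.334  1.371 -0.858] p [ 0.5019 -0.3809  0.0348] f [-1.2  0.5  1.8]
L [ 503. -263.] [61. 79.] 69.5 mouth -0.118
R [ 557. -400.] [63. 78.] 87.9 mouth -0.0103
L [ 502. -261.] [65. 82.] 68.4 mouth -0.1182
R [ 559. -397.] [77. 66.] 3.5 mouth -0.0116
```

Scaled: 0.005 m is 0.08.

Call:
inch_along:
  deltas:
    - [[0, 0.08, 0, 0, 0, 0], [0, 0.08, 0, 0, 0, 0], [0, 0, 0, 0, 0, 0]]

```text
clock: 14.15
tool_pos: [0.5119, -0.3828, 0.0347]
tool_rot: [0.753, 0.619, 0.172, -0.141]
wrist_force: [-0.1, 0.1, -0.4]
gripper_width: 0.0002
finger_force: 0.0
```

Call:
inch_along:
  deltas:
    - [[0, -0.64, 0, 0, 0, 0], [0.16, -0.8, -0.16, 0, 0, 0], [0.32, -0.32, -0.64, 0, 0, 0], [0, -0.16, -0.8, 0, 0, 0], [0, 0, 0, 0, 0, 0], [0, 0, 0, 0, 0, 0]]

```text
clock: 14.9
tool_pos: [0.3906, -0.3753, 0.1375]
tool_rot: [0.753, 0.619, 0.172, -0.142]
wrist_force: [0.3, -0.1, -0.3]
gripper_width: 0.0004
finger_force: 0.0
```

```bash
python3 - <<'E'
from h import *
lie();a=ctrl.get_image('top')
cv2.imwrite('pics/c3.png',cv2.resize(a['color'][80:320,220:440],(660,600))[:,:,::-1])
E
```

```text
t 14.9 q [-1.07   0.64   1.398  0.283  1.464 -0.957] p [ 0.3906 -0.3753  0.1375] f [ 0.3 -0.1 -0.3]
L [ 503. -264.] [62. 79.] 69.5 mouth -0.118
R [ 567. -402.] [62. 80.] 86.0 mouth 0.0011
L [ 503. -261.] [68. 80.] 69.4 mouth -0.1186
R [ 567. -399.] [67. 79.] 85.6 mouth -0.0005
```

View pics/c3.png

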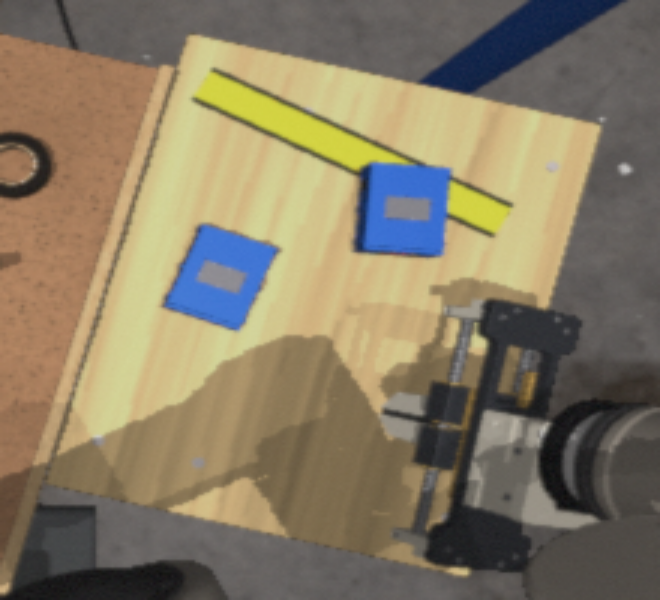

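The stamped crate's mouth (405,165) rests on the line, within about 1 mm of its centre line. The plain crate lies well short at (220,275), and the robot is clear of everything.

```bash
python3 -c "
from rig import ctrl
print(ctrl.close_job())"
```

```text
the job is handed in; nothing more can be done
None
```

I tipped both crates onto their backs and pushed the stamped one (the right-hand crate) until its mouth measured within about 1 mm of the dispatch line's centre; the plain crate's mouth lies about 118 mm short of that centre, and I handed the job in without receiving a verdict.

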